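# Unscrew the left-hand-threaded spinner of a desk fan

## Robot

A 6-joint arm with a two-finger parallel gripper is mounted at the origin on the work surface. World frame = base frame: x ahead of the robot, y to its left, z up, the work surface at z = 0. Lengths are in mm, angles in degrees, forces in N, time in s.
With the tool pointing down it reaches from about 300 to 850 mm from the base axis. Payload 4.2 kg.
Tool frame: the origin (TCP) lies midway between the tips of the shut fingers; the grasp point (between the pads) lies 19 mm behind it; x points along the fingers, y is the direction in which the jaws open and shut, and the axes are right-handed (so a half turn about x gives the same grasp; the last joint's range is limited). The gripper opens to 91 mm and grips with 3 to 60 N. Pads are 32 mm wide; open, the fingers measure 118 mm over their backs; the gripper's body (76 mm by 178 mm) begins 60 mm behind the grasp point.
Start: joints at [75.63, 18.312, 89.639, -0, 72.044, -1.146], TCP at [131.536, 559.769, 213.976] pointing down, gripper open.
Joint ranges: [-177.97, 177.97], [-48.28, 115.42], [12.27, 149.76], [-77.06, 257.06], [2.81, 150.46], [-146.56, 146.56]. Speed limits (degrees/s): [147.25, 147.25, 180, 180, 180, 180].

## Interface

Orientations are given as [roll, pitch, yaw] about the fixed x, y, z axes, in that order (R = Rz(yaw) Ry(pitch) Rx(roll)).
In Python, from workcell import env gives the robot as it stands.
- The arm moves only by the shell command python3 -m handwheel 'ROWS' [FORCE]. ROWS is text: rows parted by semicolons, each of 7 numbers parted by spaces: the turn, a rotation vector about the tool's x, y, z in degrees, then the shift along the tool's x, y, z in m, then the finger opening in m, from 0 to 0.0912. In form: rx ry rz x y z grip; .... A call has 1 to 12 rows; each row is the pose to reach, as a shift and turn from the pose commanded when the call began, along the tool's axes at that moment; what a row does not reach only later rows make up. A row lasts 1/12 s, in which the tool goes at most 41.7 mm and 7.16 degrees, less where a joint would pass 70% of its speed; a pose out of reach is approached as far as the arm can. A call with a gripper value outside its range is refused whole. The fingers move at their own pace and stop on an object; FORCE is the grip in N (left out, the last holds). Time passes only in rows, so rows that repeat a pose let the fingers close. It gives the time, the measured TCP pose, the force and the opening at its end, in the units of the state.
- env.state(): the state, without advancing time (a new reading comes with each control period).
- env.grab_frame(name): name is "scene" or "top" or "wrist"; returns the picture (480x640x3 uint8, red, green, blue); there is no depth.
- env.get_calibration(name): a dict with "mtx" (3x3 intrinsics, pixels), "T" (4x4, takes a point from camera to world coordinates); the wrist camera has in their place "hand_eye" (4x4, takes a point from camera to tool coordinates, whose origin is the TCP and whose axes are the tool frame's). Camera axes: x right, y up, looking along -z (the intrinsics and any distortion apply to the point x, -y, -z); pixel columns grow to the right and rows downward; lengths in mm; the calibration is good to about 2 mm. A picture is of the moment at which its call begins: read the wrist's pose just before it. get_calibration takes no time and is no camera call.
- env.job_done(): hands the job in, once; it reports no verdict.
The state is a dict: "time_s": time; "qpos": joint angles; "qvel": joint speeds; "effort": joint torques, N m; "ee_pos": TCP position; "ee_rot": TCP orientation; "force": force on the tool from outside, world axes, zero at the start; "torque": the same for the moment, N m; "gripper_width": finger opening in mm.
Only numpy, scipy, OpenCV 4.12 (cv2) and the standard library are available. Lean on these libraries where they do the work, as an engineer would, in place of code of your own. Each camera call takes 0.05 s, during which the arm holds its last target. There are 200 camera calls.

## Task

The desk fan is being opened for cleaning: take off the blue spinner cap that holds its blade. It has a left-hand (reverse) thread, so turn it clockwise seen from above, gently, letting it climb its thread without pulling, pressing or straining it against the fan, and lift it off only once the thread has let go. Then stand it, dome up, well inside the round steel dish without dropping it, and leave everything else where it lies.

Things in the scene. Friction and masses are not known exactly. Their poses are not given: they have to be found in the camera images.
- fan: White desk fan, fixed, head tilted to blow straight up, front grille off. Origin: centre of the base's underside, on the vertical rotor axis; z up, y to a yoke arm. Open rim 194 mm across, 150 mm above the table; blades up to 136 mm. A wooden 8 mm dowel 75 mm from the axis reaches up to 172 mm and keeps the rotor from turning. Hub face (48 mm across) at 143 mm. It cannot be moved or turned.
- boss_top (a point): Top centre of the steel threaded boss on the rotor axis, 174 mm above the table, inside the spinner at first. The boss stands 31 mm tall on the hub face, 26 mm across its coarse left-hand double thread. A spring washer round its foot pushes the screwed-on spinner up against the thread with 3 to 6 N.
- spinner: Origin: centre of the spinner's open underside (at first about 4 mm above the hub face); z along its axis to the dome. Turned clockwise it climbs steeply (coarse thread: several mm in each grasp, with 2 mm of play; feel how much) and comes free after 0.5 to 0.65 turn, which varies; until then a straight lift meets a firm stop. Counter-clockwise jams it. Let go mid-thread, it stays.
- spinner_center (a point): Centre, half-way up, of the blue spinner: a hollow twelve-sided plastic cap nut, 42 mm across flats, 44 over corners, 38 mm tall, domed, open below, 35 to 70 g; one flat faces its x axis, the others every 30 degrees. Play sideways on the boss 1.5 mm. More than 25 N between it and the fan (thread, washer, hub) is straining it.
- dish: Round stainless steel parts dish, loose, 0.35 kg. Origin: centre of its underside. 140 mm across the rim, 20 mm high, wall 3 mm, flat inner floor 3 mm above the table and 110 mm across.
- gourd_a: Bystander, leave alone: gourd, orange-brown, double-bellied, 76 mm wide, 104 mm tall, standing upright; origin at the centre of its underside.
- gourd_b: Bystander, leave alone: small pale gourd, 61 mm wide, 83 mm tall, standing upright; origin at the centre of its underside.
- front_grille: Bystander, leave alone: the fan's white front grille, taken off and lying flat, 190 mm across, 12 mm high; origin at the centre of its underside.
- screwdriver: Bystander, leave alone: red-handled screwdriver, 170 mm long, lying flat; origin at the centre of its underside.
- phone: Bystander, leave alone: gold mobile phone lying flat, 148 x 72 x 9 mm; origin at the centre of its underside.
- varnish: Bystander, leave alone: amber glass varnish jar with a black cap, 52 mm wide, 75 mm tall; origin at the centre of its underside.
Not all that is in view belongs to the job. Of the things that look like the dish, the middle-sized one is meant.

How it is judged (in metres and radians):
On the way, in this order (a step that is already met when the one before it is completed fails the run):
1. the spinner has climbed its thread by turning: its underside is more than 152 mm above the table while still centred on the boss (z of spinner in the frame of fan above 0.152 m and horizontal distance between spinner and boss_top below 0.005 m), for 0.1 s.
2. the spinner is off, clear above the boss (z of spinner in the frame of boss_top above 0.003 m), for 0.05 s.
At the end, for the whole second after the job is handed in: The spinner stands dome up (within 0.15 rad) on the floor of the steel dish, its axis within 45 mm of the dish's centre and its underside within 5 mm of the floor, released and at rest; the dish is within 30 mm of where it stood (horizontal distance between spinner and dish below 0.045 m and z of spinner in the frame of dish between 0 and 0.008 m and angle between spinner's own z axis and vertical below 0.15 rad and linear speed of spinner below 0.02 m/s and distance of dish from where it was at the start of the episode below 0.03 m); the robot touches nothing.
It fails at once if the spinner is strained against the fan's thread, washer or hub with more than 25 N (pulled too soon, pressed, levered or turned the wrong way) (contact force between spinner and fan above 25 N).
It fails at once if the spinner is dropped or thrown: faster than 0.5 m/s out of the fingers (contact force between spinner and the fingers below 0.05 N and linear speed of spinner above 0.5 m/s).
It fails at once if a bystander is moved by more than 20 mm (distance of any of gourd_a, gourd_b, front_grille, screwdriver, phone, varnish from where it was at the start of the episode above 0.02 m).
It also fails if it takes over 66 s, if anything falls off the work surface, if the arm or the gripper's body presses on something with over 40 N, if the wrist force passes 120 N, or if a joint passes its speed limit or range.

## Working session

There is one attempt and no reset: what is moved stays moved. The work goes in short steps, Python scripts to look and compute and a shell command to move; the robot and the scene stay as the last step left them, time stands still between calls to the robot, and variables do not carry over. Pictures are saved under pics/ and viewed, on a budget of 10 in all, crops included, one or two more only if the job needs it, and the job is handed in when it is done.

```bash
mkdir -p pics; ls
python3 - <<'E'
from workcell import env
import cv2
print(env.state())
for n in("scene","top"):
    c=env.get_calibration(n);print(n,{k:(v.round(2).tolist() if hasattr(v,'round') else v) for k,v in c.items()})
    cv2.imwrite(f"pics/{n}0.png",env.grab_frame(n)[:,:,::-1])
print(env.get_calibration("wrist"))
E
```

```text
pics
{'time_s': 0.0, 'qpos': array([ 7.56301732e+01,  1.83510136e+01,  8.97061271e+01, -1.61878109e-03,
        7.20436123e+01, -1.14631535e+00]), 'qvel': array([ 0.07846457, -0.00844273, -0.06973583, -0.02609643, -0.07030342,
        0.00854371]), 'effort': array([ 1.39941691e-03, -4.12469566e+01, -2.31966072e+01,  7.28154788e-02,
        4.58743132e-02, -1.43839202e-04]), 'ee_pos': array([131.41837737, 559.26313386, 213.12846174]), 'ee_rot': array([ -90.27116101,   89.89923526, -103.49417207]), 'force': array([-0.03620119,  0.08014217, -0.07287915]), 'torque': array([ 0.02570584, -0.06033809, -0.05136767]), 'gripper_width': 91.11722041731727}
scene {'mtx': [[490.44, 0.0, 321.07], [0.0, 490.44, 237.32], [0.0, 0.0, 1.0]], 'T': [[-0.73, -0.56, 0.4, 942.88], [0.68, -0.59, 0.43, 481.57], [-0.0, 0.58, 0.81, 1081.35], [0.0, 0.0, 0.0, 1.0]]}
top {'mtx': [[466.96, 0.0, 325.6], [0.0, 466.96, 234.8], [0.0, 0.0, 1.0]], 'T': [[0.02, 1.0, -0.08, 396.62], [-1.0, 0.02, 0.01, -16.45], [0.01, 0.08, 1.0, 1367.47], [0.0, 0.0, 0.0, 1.0]]}
{'mtx': array([[355.12620803,   0.        , 315.43567813],
       [  0.        , 355.12620803, 237.74196477],
       [  0.        ,   0.        ,   1.        ]]), 'hand_eye': array([[-1.13900950e-03,  2.78840500e-01, -9.60336752e-01,
        -1.70927742e+02],
       [ 9.99999243e-01, -1.29065611e-04, -1.22352639e-03,
         3.44007020e-01],
       [-4.65115159e-04, -9.60337419e-01, -2.78840142e-01,
        -7.82140608e+01],
       [ 0.00000000e+00,  0.00000000e+00,  0.00000000e+00,
         1.00000000e+00]])}
```

View pics/top0.png

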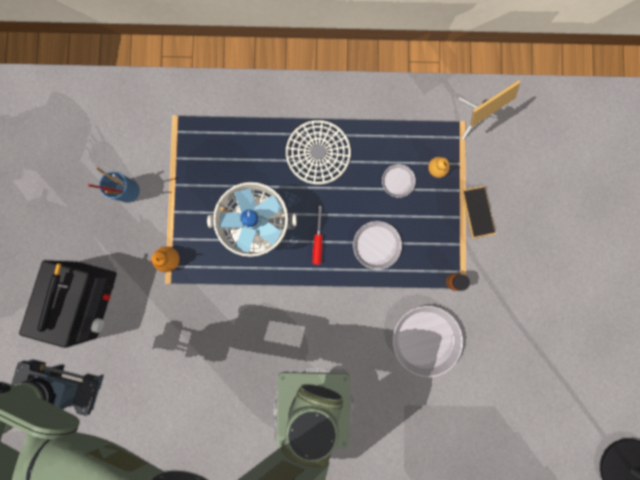

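View pics/scene0.png

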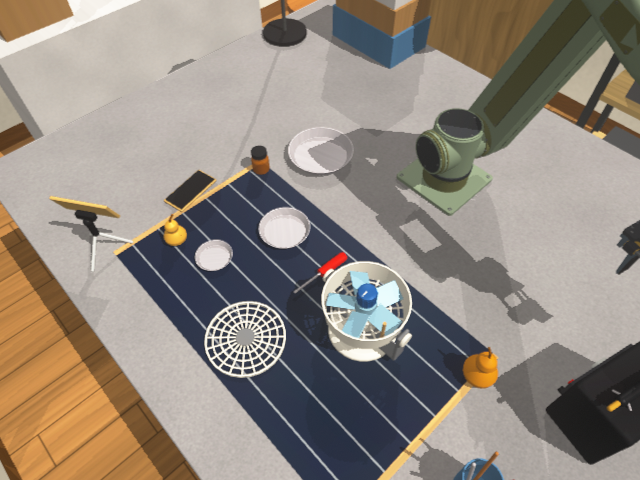

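Candidates: blue things are the spinner at top (249,217)/scene (367,295) and the pencil cup at (118,186), which is ruled out. Dishes at top are (398,180) small, (377,245) middle and (429,340) large. I choose the middle one, about 49 px against 66 px for the 190 mm grille, so about 140 mm.

```bash
cat > h.py <<'E'
import numpy as np,cv2
from workcell import env
from scipy.spatial.transform import Rotation as R
def cam(n,st=None):
    c=env.get_calibration(n)
    if n!="wrist": return c["mtx"],c["T"]
    st=st or env.state(); T=np.eye(4); T[:3,:3]=R.from_euler("xyz",st["ee_rot"],degrees=True).as_matrix();T[:3,3]=st["ee_pos"]
    return c["mtx"],T@c["hand_eye"]
def ray(K,T,uv):
    d=np.linalg.inv(K)@[uv[0],uv[1],1]; d=T[:3,:3]@(d*[1,-1,-1]); return T[:3,3],d/np.linalg.norm(d)
def plane(K,T,uv,z):
    o,d=ray(K,T,uv); return o+d*(z-o[2])/d[2]
def tri(rs):
    A=sum(np.eye(3)-np.outer(d,d) for o,d in rs);b=sum((np.eye(3)-np.outer(d,d))@o for o,d in rs);return np.linalg.solve(A,b)
def proj(K,T,p):
    q=np.linalg.inv(T)@np.append(p,1);q=q[:3]*[1,-1,-1];q=K@q;return q[:2]/q[2]
def blue(im,box=None):
    m=cv2.inRange(cv2.cvtColor(im,cv2.COLOR_RGB2HSV),(104,150,50),(125,255,255))
    if box: k=np.zeros_like(m);x0,y0,x1,y1=box;k[y0:y1,x0:x1]=1;m*=k
    cs,_=cv2.findContours(m,0,2);return max(cs,key=cv2.contourArea)
def cen(c): M=cv2.moments(c);return M["m10"]/M["m00"],M["m01"]/M["m00"]
E
python3 - <<'E'
from h import *
rs=[]
for n,b,db in(("top",(235,200,265,235),(345,215,410,275)),("scene",(345,275,390,315),(250,200,318,255))):
    im=cv2.imread(f"pics/{n}0.png")[:,:,::-1].copy();K,T=cam(n)
    c=blue(im,b);print(n,cen(c),cv2.boundingRect(c),plane(K,T,cen(c),170))
    rs.append(ray(K,T,cen(c)))
    x0,y0,x1,y1=db;hsv=cv2.cvtColor(im[y0:y1,x0:x1].copy(),cv2.COLOR_RGB2HSV)
    m=cv2.inRange(hsv,(0,0,110),(180,90,255));m=cv2.morphologyEx(m,cv2.MORPH_OPEN,np.ones((5,5)))
    d=max(cv2.findContours(m,0,2)[0],key=cv2.contourArea);e=cv2.fitEllipse(cv2.convexHull(d))
    print("dish",e,plane(K,T,(e[0][0]+x0,e[0][1]+y0),12))
print(tri(rs))
s=env.state();print(R.from_euler("xyz",s["ee_rot"],degrees=True).as_matrix().round(2))
E
```

```text
top (249.12287581699346, 218.72156862745098) (242, 211, 15, 15) [525.47448693 173.46178207 170.        ]
dish ((31.80101203918457, 31.084548950195312), (48.97086715698242, 52.34635543823242), 177.23548889160156) [ 469.22389991 -174.65479874   12.        ]
scene (367.6565476190476, 293.52440476190475) (358, 284, 19, 23) [524.20560332 174.7411545  170.        ]
dish ((34.12251281738281, 27.11138153076172), (41.76204299926758, 52.155826568603516), 84.5805892944336) [ 467.65313856 -177.5240308    12.        ]
[524.87515871 174.12378765 170.12927665]
[[-0.    0.23  0.97]
 [-0.    0.97 -0.23]
 [-1.   -0.   -0.  ]]
```

Run:
```python
from h import *
s=env.state();M=R.from_euler("xyz",s["ee_rot"],degrees=True).as_matrix()
print(M.T@(np.array([525,174,260])-s["ee_pos"]))
```

```text
[ -46.34079089 -285.15426355  471.2806698 ]
```

```bash
python3 -m handwheel '0 0 0 -0.047 0 0 0.07; 0 0 0 -0.047 -0.024 0.039 0.07; 0 0 0 -0.047 -0.045 0.074 0.07; 0 0 0 -0.047 -0.066 0.109 0.07; 0 0 0 -0.047 -0.087 0.144 0.07; 0 0 0 -0.047 -0.108 0.179 0.07; 0 0 0 -0.047 -0.129 0.214 0.07; 0 0 0 -0.047 -0.150 0.249 0.07; 0 0 0 -0.047 -0.171 0.284 0.07; 0 0 0 -0.047 -0.192 0.319 0.07; 0 0 0 -0.047 -0.213 0.353 0.07; 0 0 0 -0.047 -0.234 0.387 0.07'
python3 -m handwheel '0 0 0 0 -0.020 0.034 0.07; 0 0 0 0 -0.040 0.068 0.07; 0 0 0 0 -0.051 0.084 0.07;0 0 0 0 -0.051 0.084 0.07;0 0 0 0 -0.051 0.084 0.07;0 0 0 0 -0.051 0.084 0.07;0 0 0 0 -0.051 0.084 0.07'
python3 - <<'E'
from h import *
s=env.state();im=env.grab_frame("wrist");cv2.imwrite("pics/w1.png",im[:,:,::-1]);print(s["ee_pos"],s["ee_rot"],s["qpos"].round(1),s["time_s"])
K,T=cam("wrist",s)
c=blue(im);print(cen(c),cv2.boundingRect(c),plane(K,T,cen(c),180))
E
```

```text
time_s: 1.1
ee_pos: [455.6, 241.6, 260.7]
ee_rot: [-165.4, 90.0, -178.6]
force: [1.3, 1.5, 0.4]
gripper_width: 69.6
time_s: 1.68
ee_pos: [523.9, 175.6, 260.9]
ee_rot: [163.7, 90.0, 150.6]
force: [0.1, 0.1, -0.0]
gripper_width: 70.0
[523.87362277 175.55441652 260.89633611] [163.72321958  89.95587901 150.58199437] [ 17.3  14.8  87.8   0.   77.4 -59.6] 1.6833
(313.21824494949493, 245.54387626262624) (285, 214, 58, 63) [524.51432604 174.41508775 180.        ]
```

View pics/w1.png

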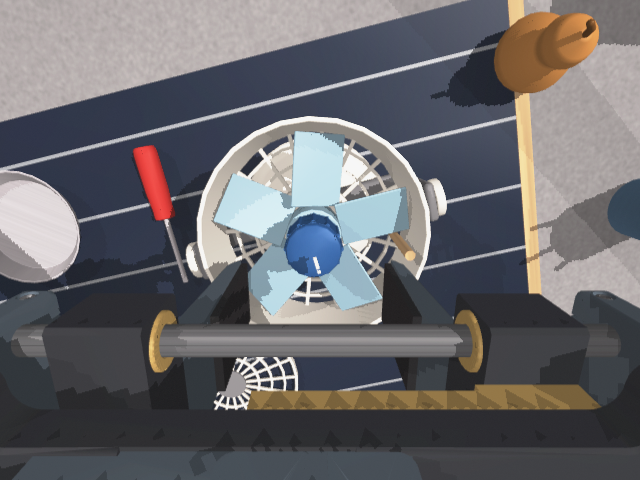

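Run:
```python
import cv2
im=cv2.imread("pics/w1.png")[190:300,250:380];cv2.imwrite("pics/w1c.png",cv2.resize(im,None,fx=6,fy=5.4,interpolation=cv2.INTER_NEAREST))
```

```text
(no output)
```

View pics/w1c.png

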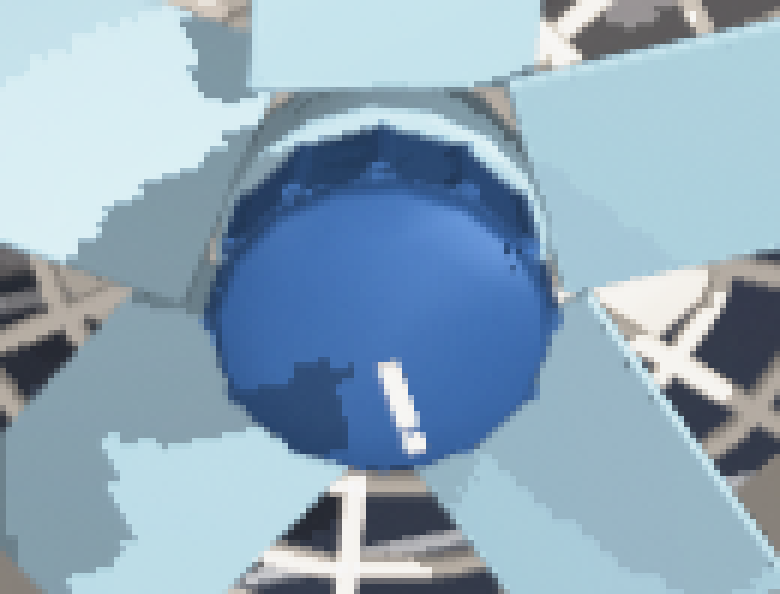

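The crop shows the spinner with a vertical edge (corner) at image-up (crop x≈380, centre ≈383), corners left and right, and an index mark at about 15°. The jaws now face corners, so I'll turn −75° to land on flats with J6 near its low end, leaving about 270° of clockwise turn in one grasp.

```bash
python3 -m handwheel '-7 0 0 0 0 0 0.07;-14 0 0 0 0 0 0.07;-21 0 0 0 0 0 0.07;-28 0 0 0 0 0 0.07;-35 0 0 0 0 0 0.07;-42 0 0 0 0 0 0.07;-49 0 0 0 0 0 0.07;-56 0 0 0 0 0 0.07;-63 0 0 0 0 0 0.07;-70 0 0 0 0 0 0.07;-75 0 0 0 0 0 0.07;-75 0 0 0 0 0 0.07'
python3 -m handwheel '0 0 0 0 0 0 0.07; 0 0 0 0 0 0 0.07'
python3 - <<'E'
from h import *
s=env.state();im=env.grab_frame("wrist");cv2.imwrite("pics/w2.png",im[:,:,::-1]);print(s["ee_pos"],s["ee_rot"],s["qpos"].round(1),s["time_s"])
K,T=cam("wrist",s)
c=blue(im);x,y,w,h=cv2.boundingRect(c);print(cen(c),(x,y,w,h),plane(K,T,cen(c),180))
print("tcp at z180 px",proj(K,T,[*s["ee_pos"][:2],180]))
M=T[:3,:3];print(R.from_euler("xyz",s["ee_rot"],degrees=True).as_matrix().round(3))
cv2.imwrite("pics/w2c.png",cv2.resize(im[y-30:y+h+30,x-30:x+w+30,::-1],None,fx=5,fy=4.6,interpolation=cv2.INTER_NEAREST))
E
```

```text
time_s: 2.73
ee_pos: [524.1, 175.6, 261.2]
ee_rot: [-6.0, 90.0, 55.9]
force: [-0.0, 0.1, -0.5]
gripper_width: 69.9
time_s: 2.9
ee_pos: [524.4, 175.1, 261.1]
ee_rot: [-0.1, 90.0, 61.6]
force: [-0.5, -0.2, -0.1]
gripper_width: 69.8
[524.44825043 175.11859988 261.07560557] [-8.95373357e-02  8.99882463e+01  6.16359564e+01] [  17.3   14.8   87.8    0.    77.4 -134.5] 2.9
(310.73343440085904, 240.01339144716061) (282, 209, 58, 62) [526.47301112 170.39402888 180.        ]
tcp at z180 px [316.15875634 244.14306004]
[[ 0.    -0.881  0.474]
 [ 0.     0.474  0.881]
 [-1.    -0.     0.   ]]
```

View pics/w2c.png

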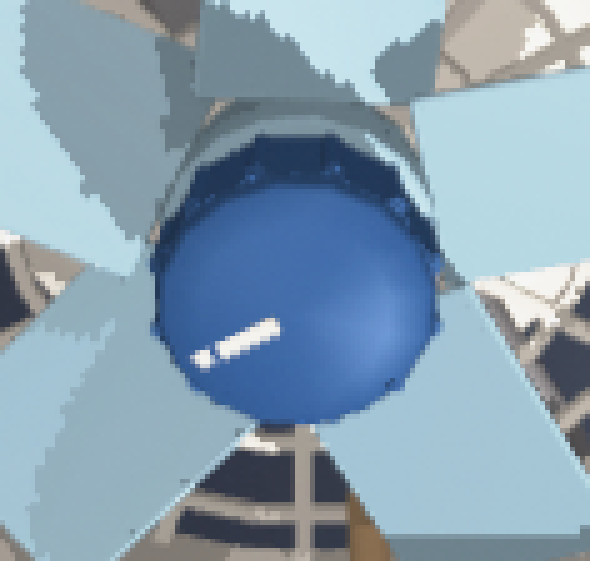

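```bash
cat > m.py <<'E'
from h import *
import json,sys
s=env.state();im=env.grab_frame("wrist");K,T=cam("wrist",s)
c=blue(im);x,y,w,h=cv2.boundingRect(c);m=plane(K,T,cen(c),180)
cv2.imwrite(f"pics/{sys.argv[1]}.png",im[:,:,::-1])
Rm=R.from_euler("xyz",s["ee_rot"],degrees=True).as_matrix()
d=Rm.T@(m-s["ee_pos"]);print("tcp",s["ee_pos"].round(2),"delta tool yz",d[1:].round(2),"y,z axes",Rm[:2,1:].round(3).tolist(),"bbox",(x,y,w,h),"q6",s["qpos"][5].round(1))
E
python3 m.py m1
python3 -m handwheel '7 0 0 0 0 0 0.07;14 0 0 0 0 0 0.07;21 0 0 0 0 0 0.07;28 0 0 0 0 0 0.07;35 0 0 0 0 0 0.07;42 0 0 0 0 0 0.07;49 0 0 0 0 0 0.07;56 0 0 0 0 0 0.07;63 0 0 0 0 0 0.07;70 0 0 0 0 0 0.07;77 0 0 0 0 0 0.07;84 0 0 0 0 0 0.07' >/dev/null
python3 -m handwheel '6 0 0 0 0 0 0.07;6 0 0 0 0 0 0.07;6 0 0 0 0 0 0.07' >/dev/null; python3 m.py m2
python3 -m handwheel '7 0 0 0 0 0 0.07;14 0 0 0 0 0 0.07;21 0 0 0 0 0 0.07;28 0 0 0 0 0 0.07;35 0 0 0 0 0 0.07;42 0 0 0 0 0 0.07;49 0 0 0 0 0 0.07;56 0 0 0 0 0 0.07;63 0 0 0 0 0 0.07;70 0 0 0 0 0 0.07;77 0 0 0 0 0 0.07;84 0 0 0 0 0 0.07' >/dev/null
python3 -m handwheel '6 0 0 0 0 0 0.07;6 0 0 0 0 0 0.07;6 0 0 0 0 0 0.07' >/dev/null; python3 m.py m3
```

```text
tcp [524.55 175.01 261.06] delta tool yz [-3.86 -3.2 ] y,z axes [[-0.881, 0.474], [0.474, 0.881]] bbox (282, 209, 58, 62) q6 -134.5
tcp [524.79 174.59 260.94] delta tool yz [ 0.57 -0.27] y,z axes [[0.471, 0.882], [0.882, -0.471]] bbox (287, 213, 57, 62) q6 -44.7
tcp [524.84 174.57 260.96] delta tool yz [ 3.27 -4.13] y,z axes [[0.883, -0.47], [-0.47, -0.883]] bbox (291, 210, 58, 62) q6 45.2
```

```bash
python3 -m handwheel '-7 0 0 0 0.0035 -0.0005 0.06;-14 0 0 0 0.0035 -0.0005 0.06;-21 0 0 0 0.0035 -0.0005 0.06;-28 0 0 0 0.0035 -0.0005 0.06;-35 0 0 0 0.0035 -0.0005 0.06;-42 0 0 0 0.0035 -0.0005 0.06;-49 0 0 0 0.0035 -0.0005 0.06;-56 0 0 0 0.0035 -0.0005 0.06;-63 0 0 0 0.0035 -0.0005 0.06;-70 0 0 0 0.0035 -0.0005 0.06;-77 0 0 0 0.0035 -0.0005 0.06;-84 0 0 0 0.0035 -0.0005 0.06' >/dev/null
python3 -m handwheel '-7 0 0 0 0 0 0.06;-14 0 0 0 0 0 0.06;-21 0 0 0 0 0 0.06;-28 0 0 0 0 0 0.06;-35 0 0 0 0 0 0.06;-42 0 0 0 0 0 0.06;-49 0 0 0 0 0 0.06;-56 0 0 0 0 0 0.06;-63 0 0 0 0 0 0.06;-70 0 0 0 0 0 0.06;-77 0 0 0 0 0 0.06;-84 0 0 0 0 0 0.06' >/dev/null
python3 -m handwheel '-6 0 0 0 0 0 0.06;-12 0 0 0 0 0 0.06;-12 0 0 0 0 0 0.06;-12 0 0 0 0 0 0.06;-12 0 0 0 0 0 0.06;-12 0 0 0 0 0 0.06'
python3 m.py m4
```

```text
time_s: 8.1
ee_pos: [528.2, 173.4, 261.0]
ee_rot: [13.7, 90.0, 75.4]
force: [-0.3, 0.3, -0.4]
gripper_width: 59.8
tcp [528.19 173.36 260.95] delta tool yz [-0.12 -3.47] y,z axes [[-0.881, 0.474], [0.474, 0.881]] bbox (288, 209, 56, 62) q6 -134.7
```

Centred: the measured offset equals the camera bias. I'll descend, then close gently with 6 N.

```bash
python3 -m handwheel '0 0 0 0.025 0 0 0.06;0 0 0 0.05 0 0 0.06;0 0 0 0.07 0 0 0.06;0 0 0 0.085 0 0 0.06;0 0 0 0.095 0 0 0.06;0 0 0 0.103 0 0 0.06;0 0 0 0.108 0 0 0.06;0 0 0 0.110 0 0 0.06;0 0 0 0.110 0 0 0.06;0 0 0 0.110 0 0 0.06'
python3 -m handwheel '0 0 0 0 0 0 0.05;0 0 0 0 0 0 0.046;0 0 0 0 0 0 0.044;0 0 0 0 0 0 0.042;0 0 0 0 0 0 0.038;0 0 0 0 0 0 0.038;0 0 0 0 0 0 0.038;0 0 0 0 0 0 0.038' 6
python3 -c "
from workcell import env
s=env.state();print(s['force'],s['torque'],s['qpos'][5],s['ee_pos'])"
```

```text
time_s: 8.98
ee_pos: [528.7, 173.5, 151.7]
ee_rot: [-42.5, 89.9, 19.3]
force: [-0.7, -0.6, 0.9]
gripper_width: 59.6
time_s: 9.65
ee_pos: [527.9, 173.7, 151.1]
ee_rot: [58.3, 90.0, 120.0]
force: [-1.8, 1.3, 2.3]
gripper_width: 42.1
[-1.76146412  1.27171834  2.34431759] [ 0.39613724  0.50461208 -0.03109634] -134.79358080839674 [527.90643285 173.67134552 151.14860516]
```

```bash
cat > f.sh <<'E'
python3 -c "
from h import *
s=env.state();M=R.from_euler('xyz',s['ee_rot'],degrees=True).as_matrix();print('t',s['time_s'],'F',s['force'].round(1),'T',s['torque'].round(2),'q6',s['qpos'][5].round(1),'p',s['ee_pos'].round(1),'w',round(s['gripper_width'],2))"
E
python3 -m handwheel '5 0 0 0 0 0 0.038;10 0 0 0 0 0 0.038;10 0 0 0 0 0 0.038' >/dev/null; bash f.sh
python3 -m handwheel '5 0 0 0 0 0 0.038;10 0 0 0 0 0 0.038;10 0 0 0 0 0 0.038' >/dev/null; bash f.sh
```

```text
t 9.9 F [-0.1  0.4  3.1] T [0.11 0.2  0.02] q6 -124.7 p [528.8 173.2 151.5] w 41.7
t 10.15 F [ 0.8 -0.5  3.7] T [ 0.05  0.07 -0.06] q6 -114.8 p [529.  173.2 151.5] w 42.01
```

```bash
python3 -m handwheel '5 0 0 -0.0003 0 0 0.038;10 0 0 -0.0006 0 0 0.038;10 0 0 -0.0006 0 0 0.038' >/dev/null; bash f.sh
python3 -m handwheel '5 0 0 -0.0003 0 0 0.038;10 0 0 -0.0006 0 0 0.038;10 0 0 -0.0006 0 0 0.038' >/dev/null; bash f.sh
python3 -m handwheel '5 0 0 -0.0003 0 0 0.038;10 0 0 -0.0006 0 0 0.038;10 0 0 -0.0006 0 0 0.038' >/dev/null; bash f.sh
```

```text
t 10.4 F [ 0.1 -0.3  3.9] T [-0.01  0.01 -0.  ] q6 -104.9 p [528.8 173.3 151.9] w 42.1
t 10.65 F [ 1.3 -0.3  2.3] T [ 0.03 -0.03 -0.04] q6 -95.0 p [528.6 173.3 152.3] w 41.51
t 10.9 F [0.8 0.1 2.2] T [ 0.06  0.03 -0.07] q6 -85.0 p [528.4 173.3 152.8] w 42.12
```

```bash
python3 -m handwheel '5 0 0 -0.0003 0 0 0.038;10 0 0 -0.0006 0 0 0.038;10 0 0 -0.0006 0 0 0.038' >/dev/null; bash f.sh
python3 - <<'E'
from h import *
im=env.grab_frame("wrist");cv2.imwrite("pics/w5.png",cv2.resize(im[170:350,205:430,::-1],None,fx=3,fy=3))
E
```

```text
t 11.15 F [0.5 1.  2.4] T [ 0.04 -0.01  0.  ] q6 -75.0 p [528.2 173.3 153.2] w 42.09
```

View pics/w5.png

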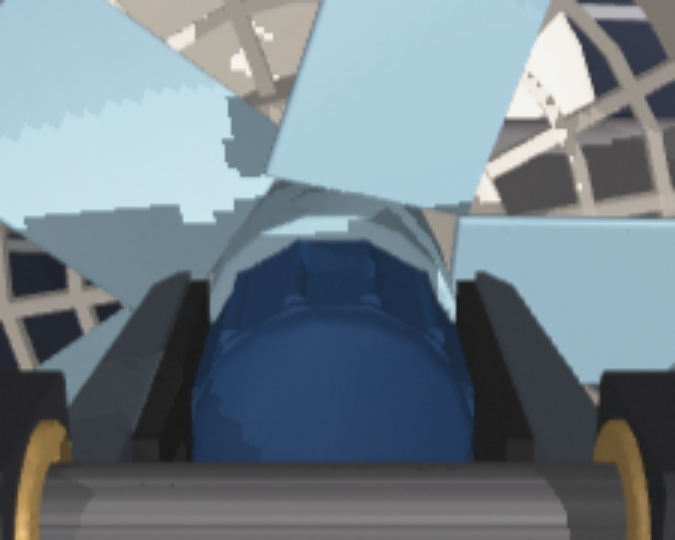

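The view shows the cap turned with the fingers (flat still facing image-up, blades unmoved). Continuing.

```bash
for i in 1; do :; done
python3 -m handwheel '5 0 0 -0.0003 0 0 0.038;10 0 0 -0.0006 0 0 0.038;10 0 0 -0.0006 0 0 0.038' >/dev/null; bash f.sh
python3 -m handwheel '5 0 0 -0.0003 0 0 0.038;10 0 0 -0.0006 0 0 0.038;10 0 0 -0.0006 0 0 0.038' >/dev/null; bash f.sh
python3 -m handwheel '5 0 0 -0.0003 0 0 0.038;10 0 0 -0.0006 0 0 0.038;10 0 0 -0.0006 0 0 0.038' >/dev/null; bash f.sh
python3 -m handwheel '5 0 0 0 0 0 0.038;10 0 0 0 0 0 0.038;10 0 0 0 0 0 0.038' >/dev/null; bash f.sh
python3 - <<'E'
from h import *
for n in("w5x",):
    im=env.grab_frame("wrist");m=cv2.inRange(cv2.cvtColor(im,cv2.COLOR_RGB2HSV),(104,150,40),(125,255,255))
    cs,_=cv2.findContours(m,0,2);c=max(cs,key=cv2.contourArea);print(cv2.boundingRect(c))
    cv2.imwrite("pics/w6.png",im[:,:,::-1])
c5=cv2.imread("pics/w5.png")[:,:,::-1].copy();m=cv2.inRange(cv2.cvtColor(c5,cv2.COLOR_RGB2HSV),(104,150,40),(125,255,255));x,y,w,h=cv2.boundingRect(max(cv2.findContours(m,0,2)[0],key=cv2.contourArea));print(x/3+205,y/3+170,w/3,h/3)
E
```

```text
t 11.45 F [-0.1 -0.4  2.9] T [ 0.01  0.02 -0.01] q6 -65.0 p [528.2 173.3 153.8] w 41.95
t 11.7 F [-0.   0.4  1.2] T [ 0.04 -0.04  0.01] q6 -55.0 p [528.2 173.4 154.4] w 42.21
t 11.95 F [0.4 0.5 1.2] T [-0.06 -0.05 -0.05] q6 -45.0 p [528.1 173.4 155. ] w 41.89
t 12.2 F [ 0.5 -0.2  2.4] T [-0.12 -0.11  0.04] q6 -35.1 p [528.7 173.3 155.4] w 42.2
(269, 251, 94, 72)
270.3333333333333 251.33333333333331 92.33333333333333 72.0
```

```bash
python3 -m handwheel '5 0 0 -0.0005 0 0 0.038;10 0 0 -0.0010 0 0 0.038;10 0 0 -0.0010 0 0 0.038' >/dev/null; bash f.sh
python3 -m handwheel '5 0 0 -0.0005 0 0 0.038;10 0 0 -0.0010 0 0 0.038;10 0 0 -0.0010 0 0 0.038' >/dev/null; bash f.sh
python3 -m handwheel '5 0 0 -0.0005 0 0 0.038;10 0 0 -0.0010 0 0 0.038;10 0 0 -0.0010 0 0 0.038' >/dev/null; bash f.sh
```

```text
t 12.5 F [ 0.8 -0.8  2.5] T [-0.16 -0.2   0.01] q6 -25.0 p [528.3 173.3 156.2] w 42.16
t 12.75 F [ 0.7 -0.1  1.9] T [-0.16 -0.07  0.03] q6 -15.0 p [528.  173.3 157. ] w 41.96
t 13.0 F [-0.4  0.4  1.5] T [-0.09  0.03  0.05] q6 -5.1 p [527.7 173.3 157.8] w 41.86
```

```bash
python3 -m handwheel '5 0 0 -0.0004 0 0 0.038;10 0 0 -0.0008 0 0 0.038;10 0 0 -0.0008 0 0 0.038' >/dev/null; bash f.sh
python3 -m handwheel '5 0 0 -0.0004 0 0 0.038;10 0 0 -0.0008 0 0 0.038;10 0 0 -0.0008 0 0 0.038' >/dev/null; bash f.sh
python3 - <<'E'
from h import *
im=env.grab_frame("wrist");m=cv2.inRange(cv2.cvtColor(im,cv2.COLOR_RGB2HSV),(104,150,40),(125,255,255))
c=max(cv2.findContours(m,0,2)[0],key=cv2.contourArea);print(cv2.boundingRect(c))
cv2.imwrite("pics/w7.png",im[:,:,::-1])
a=cv2.imread("pics/w6.png")[200:340,225:410];b=im[200:340,225:410,::-1]
cv2.imwrite("pics/cmp.png",cv2.resize(np.hstack([a,b]),None,fx=2.1,fy=2.1*1.5))
E
```

```text
t 13.25 F [ 0.2 -0.2  1.4] T [-0.14  0.04  0.05] q6 4.9 p [527.7 173.4 158.6] w 42.33
t 13.5 F [-0.7 -0.1  0.8] T [-0.1   0.1   0.02] q6 14.9 p [527.7 173.4 159.4] w 42.24
(269, 251, 94, 73)
```

View pics/cmp.png

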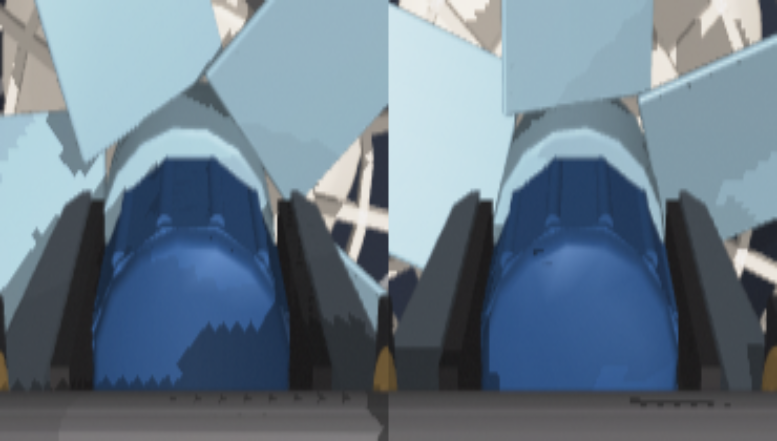

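Cap unchanged relative to fingers, so no slip; climb so far is about 8 mm over 150°. Continuing.

```bash
python3 -m handwheel '5 0 0 -0.0004 0 0 0.038;10 0 0 -0.0007 0 0 0.038;10 0 0 -0.0007 0 0 0.038' >/dev/null; bash f.sh
python3 -m handwheel '5 0 0 -0.0004 0 0 0.038;10 0 0 -0.0007 0 0 0.038;10 0 0 -0.0007 0 0 0.038' >/dev/null; bash f.sh
python3 -m handwheel '5 0 0 -0.0004 0 0 0.038;10 0 0 -0.0007 0 0 0.038;10 0 0 -0.0007 0 0 0.038' >/dev/null; bash f.sh
python3 -m handwheel '5 0 0 -0.0004 0 0 0.038;10 0 0 -0.0007 0 0 0.038;10 0 0 -0.0007 0 0 0.038' >/dev/null; bash f.sh
```

```text
t 13.8 F [ 0.1 -0.2 -1.4] T [-0.14  0.14  0.02] q6 25.0 p [527.8 173.4 160.1] w 41.99
t 14.05 F [-0.4 -0.1 -0.6] T [-0.09  0.14 -0.01] q6 35.0 p [527.8 173.4 160.9] w 42.0
t 14.3 F [ 0.8 -0.2 -0.6] T [-0.19  0.16 -0.01] q6 44.9 p [527.8 173.3 161.6] w 41.99
t 14.55 F [-1.  -0.3 -0.1] T [-0.19  0.17 -0.03] q6 54.9 p [527.8 173.3 162.3] w 42.05
```

```bash
python3 -m handwheel '5 0 0 -0.0004 0 0 0.038;10 0 0 -0.0007 0 0 0.038;10 0 0 -0.0007 0 0 0.038' >/dev/null; bash f.sh
python3 -m handwheel '5 0 0 -0.0004 0 0 0.038;10 0 0 -0.0007 0 0 0.038;10 0 0 -0.0007 0 0 0.038' >/dev/null; bash f.sh
python3 -m handwheel '5 0 0 -0.0004 0 0 0.038;10 0 0 -0.0007 0 0 0.038;10 0 0 -0.0007 0 0 0.038' >/dev/null; bash f.sh
python3 -m handwheel '5 0 0 -0.0004 0 0 0.038;10 0 0 -0.0007 0 0 0.038;10 0 0 -0.0007 0 0 0.038' >/dev/null; bash f.sh
python3 -m handwheel '5 0 0 -0.0004 0 0 0.038;10 0 0 -0.0007 0 0 0.038;10 0 0 -0.0007 0 0 0.038' >/dev/null; bash f.sh
python3 -m handwheel '5 0 0 -0.0004 0 0 0.038;10 0 0 -0.0007 0 0 0.038;10 0 0 -0.0007 0 0 0.038' >/dev/null; bash f.sh
```

```text
t 14.8 F [-1.  -0.5 -1.1] T [-0.12  0.24  0.01] q6 64.9 p [527.8 173.3 163. ] w 41.76
t 15.05 F [-1.  -0.4 -0.4] T [-0.17  0.32 -0.08] q6 74.9 p [527.8 173.3 163.8] w 42.09
t 15.3 F [-0.8  0.1 -0.9] T [-0.19  0.34 -0.01] q6 84.9 p [527.8 173.3 164.5] w 41.83
t 15.55 F [-1.1 -0.4 -1. ] T [-0.14  0.35  0.01] q6 94.9 p [527.8 173.4 165.2] w 41.93
t 15.8 F [-0.2 -0.9 -0.2] T [-0.13  0.4  -0.01] q6 104.9 p [527.9 173.4 165.9] w 41.76
t 16.05 F [-1.2  0.1 -0.6] T [-0.13  0.4   0.03] q6 114.9 p [527.9 173.4 166.6] w 41.89
```

250° turned with only the cap's weight on the tool. Lift gently and feel.

```bash
python3 -m handwheel '0 0 0 -0.001 0 0 0.038;0 0 0 -0.002 0 0 0.038;0 0 0 -0.003 0 0 0.038;0 0 0 -0.003 0 0 0.038' >/dev/null; bash f.sh
python3 -m handwheel '0 0 0 -0.001 0 0 0.038;0 0 0 -0.002 0 0 0.038;0 0 0 -0.002 0 0 0.038' >/dev/null; bash f.sh
```

```text
t 16.3833 F [-2.3  0.1 -1.4] T [-0.16  0.46  0.01] q6 115.1 p [527.9 173.4 169.9] w 41.65
t 16.6333 F [-1.2  0.8 -0.7] T [-0.14  0.57 -0.02] q6 115.2 p [528.  173.4 171.9] w 42.33
```

Free. Lift clear, then firm up the grip.

```bash
python3 -m handwheel '0 0 0 -0.002 0 0 0.038;0 0 0 -0.004 0 0 0.038;0 0 0 -0.006 0 0 0.038;0 0 0 -0.008 0 0 0.038;0 0 0 -0.010 0 0 0.038;0 0 0 -0.012 0 0 0.038;0 0 0 -0.014 0 0 0.038;0 0 0 -0.016 0 0 0.038;0 0 0 -0.018 0 0 0.038;0 0 0 -0.018 0 0 0.038' >/dev/null; bash f.sh
python3 -m handwheel '0 0 0 0 0 0 0.038;0 0 0 -0.003 0 0 0.038;0 0 0 -0.008 0 0 0.038;0 0 0 -0.016 0 0 0.038;0 0 0 -0.026 0 0 0.038;0 0 0 -0.036 0 0 0.038;0 0 0 -0.044 0 0 0.038;0 0 0 -0.049 0 0 0.038;0 0 0 -0.050 0 0 0.038;0 0 0 -0.05 0 0 0.038' 12 >/dev/null; bash f.sh
python3 - <<'E'
from h import *
s=env.state();im=env.grab_frame("scene");cv2.imwrite("pics/s8.png",cv2.resize(im[130:430,200:500,::-1],None,fx=2,fy=2))
M=R.from_euler("xyz",s["ee_rot"],degrees=True).as_matrix();print(M.round(3))
t=env.grab_frame("top");cv2.imwrite("pics/t8.png",t[:,:,::-1])
E
```

```text
t 17.4667 F [ 0.2  1.1 -1. ] T [-0.04  0.17 -0.03] q6 115.2 p [528.4 173.4 190.3] w 41.77
t 18.3 F [-0.3  0.4  0.4] T [-0.09  0.09  0.  ] q6 115.2 p [528.3 173.4 240.3] w 41.83
[[ 0.001 -0.143 -0.99 ]
 [ 0.    -0.99   0.143]
 [-1.    -0.    -0.001]]
```

View pics/s8.png

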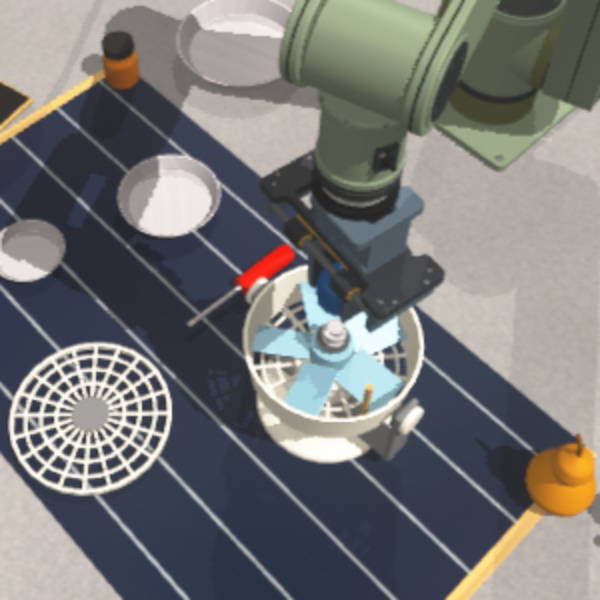

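The scene view shows the boss bare (crop 333,335) and the blue cap in the fingers (crop 325,285), everything else as before. Carry to the dish.

```bash
python3 -m handwheel '0 0 0 0 0.008 0 0.038;0 0 0 0 0.022 0 0.038;0 0 0 0 0.042 0.001 0.038;0 0 0 0 0.065 0.002 0.038;0 0 0 0 0.090 0.002 0.038;0 0 0 0 0.115 0.003 0.038;0 0 0 0 0.14 0.003 0.038;0 0 0 0 0.165 0.004 0.038;0 0 0 0 0.19 0.004 0.038;0 0 0 0 0.215 0.005 0.038;0 0 0 0 0.24 0.005 0.038;0 0 0 0 0.265 0.006 0.038' >/dev/null
python3 -m handwheel '0 0 0 0 0.024 0 0.038;0 0 0 0 0.045 0 0.038;0 0 0 0 0.063 0 0.038;0 0 0 0 0.076 0 0.038;0 0 0 0 0.084 0 0.038;0 0 0 0 0.088 0 0.038;0 0 0 0 0.088 0 0.038;0 0 0 0 0.088 0 0.038' >/dev/null; bash f.sh
python3 - <<'E'
from h import *
s=env.state();im=env.grab_frame("wrist");cv2.imwrite("pics/w9.png",im[:,:,::-1])
K,T=cam("wrist",s);print("tcp z20 px",proj(K,T,[*s["ee_pos"][:2],20]))
M=R.from_euler("xyz",s["ee_rot"],degrees=True).as_matrix();print(M.round(3))
E
```

```text
t 20.0667 F [ 0.3  0.3 -0.6] T [-0.07  0.13  0.02] q6 76.5 p [ 471.5 -174.9  239.6] w 42.24
tcp z20 px [316.15930537 208.76222225]
[[-0.    -0.143 -0.99 ]
 [ 0.001 -0.99   0.143]
 [-1.    -0.001  0.   ]]
```

View pics/w9.png

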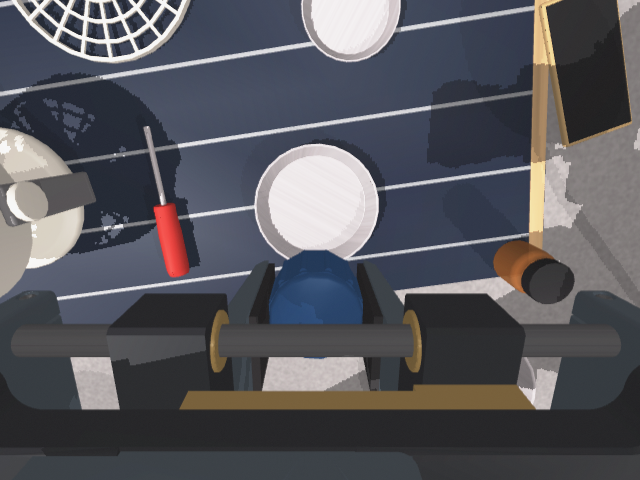

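The dish rim centre (317,206) is under the TCP (316,209), agreeing within the known bias, so I descend.

```bash
python3 -m handwheel '0 0 0 0.008 0 0 0.038;0 0 0 0.024 0 0 0.038;0 0 0 0.046 0 0 0.038;0 0 0 0.07 0 0 0.038;0 0 0 0.095 0 0 0.038;0 0 0 0.12 0 0 0.038;0 0 0 0.145 0 0 0.038;0 0 0 0.168 0 0 0.038;0 0 0 0.188 0 0 0.038;0 0 0 0.204 0 0 0.038;0 0 0 0.215 0 0 0.038;0 0 0 0.221 0 0 0.038' >/dev/null
python3 -m handwheel '0 0 0 0.002 0 0 0.038;0 0 0 0.004 0 0 0.038;0 0 0 0.005 0 0 0.038;0 0 0 0.005 0 0 0.038;0 0 0 0.005 0 0 0.038' >/dev/null; bash f.sh
python3 -m handwheel '0 0 0 0.001 0 0 0.038;0 0 0 0.002 0 0 0.038;0 0 0 0.002 0 0 0.038' 6 >/dev/null; bash f.sh
python3 -m handwheel '0 0 0 0.001 0 0 0.038;0 0 0 0.0015 0 0 0.038;0 0 0 0.0015 0 0 0.038' >/dev/null; bash f.sh
```

```text
t 21.5333 F [ 0.5 -1.1 -0.2] T [-0.1   0.15  0.  ] q6 76.5 p [ 472.2 -175.3   14.3] w 41.9
t 21.7833 F [-0.8 -0.7 -0.6] T [-0.05  0.15  0.04] q6 76.5 p [ 471.7 -175.2   11.8] w 41.73
t 22.0333 F [-0.7 -0.2 -1.4] T [-0.04  0.18 -0.02] q6 76.5 p [ 471.7 -175.1   10.1] w 42.35
```

```bash
python3 -m handwheel '0 0 0 0.0005 0 0 0.038;0 0 0 0.001 0 0 0.038;0 0 0 0.001 0 0 0.038' >/dev/null; bash f.sh
python3 -m handwheel '0 0 0 0.0005 0 0 0.038;0 0 0 0.001 0 0 0.038;0 0 0 0.001 0 0 0.038' >/dev/null; bash f.sh
python3 -m handwheel '0 0 0 0.0005 0 0 0.038;0 0 0 0.001 0 0 0.038;0 0 0 0.001 0 0 0.038' >/dev/null; bash f.sh
```

```text
t 22.2833 F [ 0.6  0.5 -0.7] T [-0.02  0.12  0.03] q6 76.5 p [ 471.7 -175.1    9.1] w 42.2
t 22.5333 F [-0.5  0.5  0.1] T [-0.02  0.15  0.06] q6 76.5 p [ 471.7 -175.1    8.1] w 41.96
t 22.7833 F [-0.1 -0.3 -0.4] T [-0.04  0.19 -0.03] q6 76.5 p [ 471.7 -175.1    7.1] w 41.96
```

```bash
python3 -m handwheel '0 0 0 0.0005 0 0 0.038;0 0 0 0.0008 0 0 0.038;0 0 0 0.0008 0 0 0.038' >/dev/null; bash f.sh
python3 -m handwheel '0 0 0 0.0005 0 0 0.038;0 0 0 0.0008 0 0 0.038;0 0 0 0.0008 0 0 0.038' >/dev/null; bash f.sh
python3 - <<'E'
from h import *
im=env.grab_frame("scene");cv2.imwrite("pics/s10.png",cv2.resize(im[180:280,220:350,::-1],None,fx=6,fy=6))
E
```

```text
t 23.0333 F [-1.2 -0.1  5.3] T [0.12 0.44 0.03] q6 76.5 p [ 471.8 -175.1    7. ] w 41.9
t 23.2833 F [-1.6  0.7  7.3] T [0.16 0.47 0.05] q6 76.5 p [ 471.9 -175.1    6.4] w 41.78
```

View pics/s10.png

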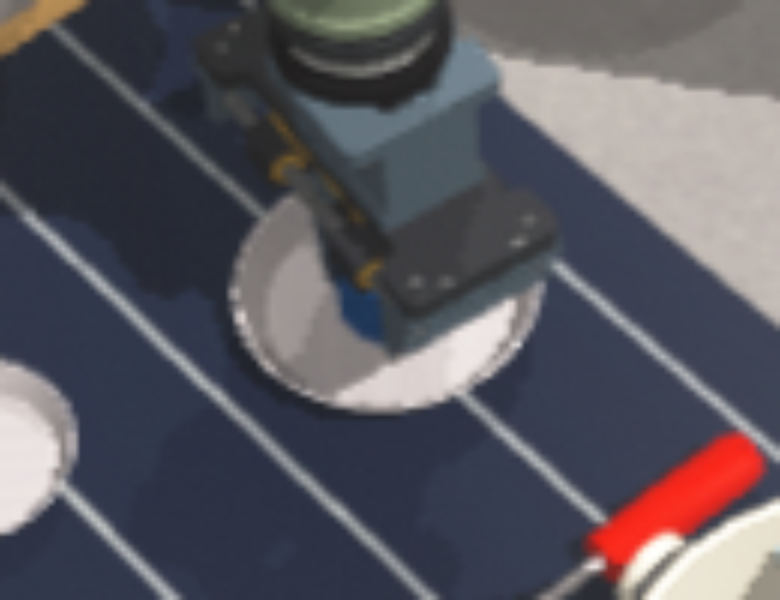

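Contact at TCP z≈7 (5–7 N, cap on the floor, centred in the dish). Ease off 0.5 mm, open gradually and retreat straight up.

```bash
python3 -m handwheel '0 0 0 -0.0005 0 0 0.040;0 0 0 -0.0008 0 0 0.042;0 0 0 -0.0008 0 0 0.043;0 0 0 -0.0008 0 0 0.045;0 0 0 -0.0008 0 0 0.048;0 0 0 -0.0008 0 0 0.052;0 0 0 -0.0008 0 0 0.056;0 0 0 -0.0008 0 0 0.056;0 0 0 -0.0008 0 0 0.056' >/dev/null; bash f.sh
python3 -m handwheel '0 0 0 -0.005 0 0 0.056;0 0 0 -0.015 0 0 0.056;0 0 0 -0.03 0 0 0.056;0 0 0 -0.05 0 0 0.056;0 0 0 -0.075 0 0 0.056;0 0 0 -0.1 0 0 0.056;0 0 0 -0.125 0 0 0.056;0 0 0 -0.150 0 0 0.056;0 0 0 -0.175 0 0 0.056;0 0 0 -0.195 0 0 0.056;0 0 0 -0.2 0 0 0.056;0 0 0 -0.2 0 0 0.056' >/dev/null; bash f.sh
python3 -m handwheel '0 0 0 0 0 0 0.056;0 0 0 0 0 0 0.056;0 0 0 0 0 0 0.056' >/dev/null
python3 - <<'E'
from h import *
s=env.state();im=env.grab_frame("wrist");K,T=cam("wrist",s);c=blue(im);p=plane(K,T,cen(c),30);M=R.from_euler("xyz",s["ee_rot"],degrees=True).as_matrix()
print("spinner-tcp tool",(M.T@(p-s["ee_pos"])).round(1))
a=im[80:320,180:460,::-1];b=env.grab_frame("scene")[130:370,180:460,::-1];cv2.imwrite("pics/fin.png",cv2.resize(np.hstack([a,b]),None,fx=1.42,fy=1.42*1.5))
E
```

```text
t 24.0833 F [-0.3  0.2  0.7] T [-0.09  0.18 -0.  ] q6 76.5 p [ 471.7 -175.1    6.4] w 56.17
t 25.0833 F [-0.2  0.4 -0.4] T [-0.01  0.15 -0.01] q6 76.5 p [ 472.5 -175.5  208.5] w 56.08
spinner-tcp tool [174.9  -0.7  -3.8]
```

View pics/fin.png

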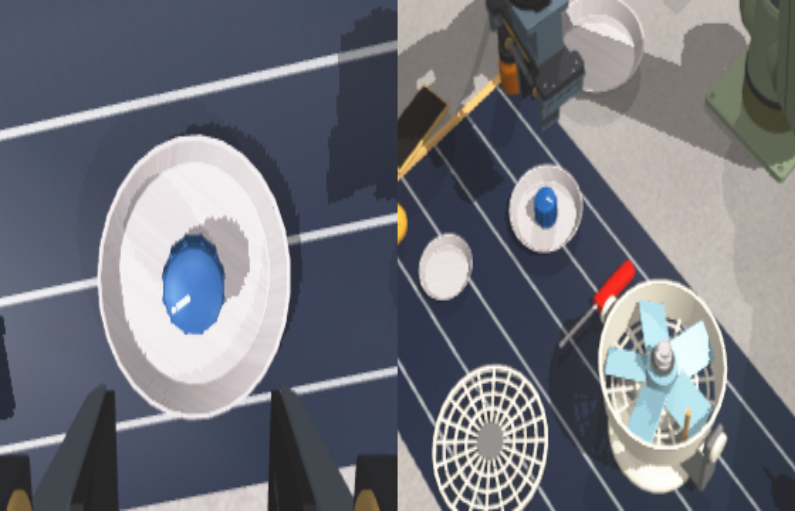

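The cap stands dome up at the centre of the dish (wrist half 193,285; scene half 545,205), and the bystanders in view look as before. Handing in.

```bash
python3 -c "
from workcell import env
print(env.job_done())"
```

```text
the job is handed in; nothing more can be done
None
```

The spinner cap is off the fan and stands dome up near the centre of the middle-sized steel dish. I handed the job in at about 25 s; no verdict is reported.

- **Unscrewing:** I turned the cap about 250° clockwise in one grasp at 6 N, following its climb of about 15 mm. The wrist force stayed within about 4 N.
- **Lifting off:** the straight lift met no stop. A scene picture then showed the boss bare and the cap in the fingers.
- **Placing:** I lowered the cap until the dish floor pushed back with 5–7 N, then released it and backed off straight up.
- **Last checks:** the final pictures show the cap upright in the dish, the gripper clear, and the bystanders in view (screwdriver, grille) where they were. I did not measure how far the dish or bystanders moved, nor view gourd_a, gourd_b, the phone and the varnish jar fully at the end.
- **Disagreement:** the fixed cameras placed the spinner about 3 mm from where the wrist views did. I used the wrist result, which repeated to within 0.5 mm at several rotations.

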